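# Reach the clip box behind two jars

## Robot

A 6-joint arm with a two-finger parallel gripper is mounted at the origin on a cart in front of the work surface, level with it; the furniture and walls round the work are solid. World frame = base frame: x ahead of the robot, y to its left, z up, the work surface at z = 0. Lengths are in m, angles in degrees, forces in N, time in s.
With the tool pointing down it reaches from about 0.4 to 0.825 m from the base axis. Payload 7 kg.
Tool frame: the origin (TCP) lies between the finger pads; the fingertips stand 25 mm ahead of it and the grasp point (between the pads) lies 6 mm ahead of it; z points along the fingers, y is the line along which they close (so a half turn about z gives the same grasp; the last joint's range is limited). The gripper opens to 88 mm and grips with 3 to 60 N. Pads are 19 mm wide; open, the fingers measure 130 mm over their backs; the gripper's body (78 mm by 193 mm) begins 47 mm behind the grasp point.
Start: joints at [82.855, 20.546, 0.682, 0, -70.136, -16.507], TCP at [0.271, 0.618, 0.252] pointing down, gripper open.
Joint ranges: [-176.03, 176.03], [-82.01, 121.73], [-58.28, 71.71], [-173.87, 95.51], [-174.79, -0.11], [-173.66, 173.66]. Speed limits (degrees/s): [136.94, 136.94, 172.46, 180, 180, 180].

## Interface

Orientations are given as [roll, pitch, yaw] about the fixed x, y, z axes, in that order (R = Rz(yaw) Ry(pitch) Rx(roll)).
In Python, from plant import r gives the robot as it stands.
- The arm moves only by the shell command python3 -m crank 'ROWS' [FORCE]. ROWS is JSON, a list of rows, each a list of 3 entries, a list of its own where there are three numbers: the turn, a rotation vector about the tool's x, y, z in degrees, then the shift along the tool's x, y, z in cm, then the closure, from -1 (fully open) to 1 (shut). In form: [[[wx, wy, wz], [dx, dy, dz], fingers], ...]. A call has 1 to 8 rows; each row shifts and turns the commanded pose from where the row before left it, along the tool's axes as they then stand; what a row does not reach is not made up. A row lasts 1/10 s, in which the tool goes at most 50 mm and 8.59 degrees, less where a joint would pass 70% of its speed; a pose out of reach is approached as far as the arm can. A call with a gripper value outside its range is refused whole. The fingers move at their own pace and stop on an object; FORCE is the grip in N (left out, the last holds). Time passes only in rows, so rows that do not move let the fingers close. It gives the time, the measured TCP pose, the force, the opening and the grip force at its end, in the units of the state.
- r.get_state(): the state, without advancing time (a new reading comes with each control period).
- r.capture(name): name is "scene" or "top"; returns a dict with "color" (420x560x3 uint8, red, green, blue), "range_z" (420x560 float32, m along the optical axis (not along the pixel's ray), 0 where there is no reading), "intrinsics" (3x3 intrinsics, pixels), "k1" (the pictures are not rectified: a ray, as slopes to the right and down, at radius r is drawn at 1 + k1 r^2 times it, then the intrinsics apply), "world_from_camera" (4x4, takes a point from camera to world coordinates). Camera axes: x right, y down, z forward; pixel columns grow to the right and rows downward; lengths in m; the calibration is good to about 2 mm. A picture is of the moment at which its call begins.
- r.close_job(): hands the job in; it is judged then, once.
The state is a dict: "time_s": time; "joints": joint angles; "qd": joint speeds; "joint_torque": joint torques, N m; "tcp_pos": TCP position; "eef_rot": TCP orientation; "contact_force": force on the tool from outside, world axes, zero at the start; "moment": the same for the moment, N m; "gripper_width": finger opening in m; "gripper_force": force on a finger pad.
Only numpy, scipy, OpenCV 4.12 (cv2) and the standard library are available. Lean on these libraries where they do the work, as an engineer would, in place of code of your own. Each camera call takes 0.05 s, during which the arm holds its last target. There are 200 camera calls.

## Task

The box of seal clips stands in the supply tray behind a tall jar and a squat jar and has to be weighed. First move both jars out of the tray and stand them on the flat side mat, then lift the clip box out and set it level on the middle of the scale's pan, and only then put the two jars back upright, each centred on the pad of the tray where it stood at the start. Do not tip anything over, and leave the label roll and the bench timer where they are.

Things in the scene. Friction and masses are not known exactly. Their poses are not given: they have to be found in the camera images.
- tall_jar: The tall slim jar: white plastic screw-lid jar, 125 mm tall: straight round body 48 mm across up to 91 mm above its foot, with a paper label, then a short shoulder, and a round grey lid 43 mm across in the topmost 16 mm; about 0.16 kg. Best gripped round the upper body, 70 to 90 mm above its foot. Origin at the centre of its underside, z up along its axis. Starts upright on one of the two round pads of the tray.
- squat_jar: The squat jar: white plastic screw-lid jar, shorter and wider, 95 mm tall: straight round body 65 mm across up to 60 mm above its foot, with a paper label, then a short shoulder, and a round grey lid 56 mm across in the topmost 16 mm; about 0.18 kg. Can be gripped round the body 50 to 60 mm above its foot, or by the lid. Origin at the centre of its underside, z up along its axis. Starts upright on the other round pad of the tray.
- clip_box: Clear open-topped box with metal seal clips in it, 56 mm (its x) by 81 mm (its y), 30 mm high, walls 2 mm, 0.09 kg. Grip it from outside across the 56 mm side, along its x. Origin at the centre of its underside, z up. Starts on the tray floor behind the two jars, 5 to 25 mm from them, with its x nearly along the tray's x.
- supply_tray: Fixed flat grey tray, 200 mm (its x, front to back) by 210 mm (its y); origin at the centre of its underside, x pointing away from the robot towards the back, z up. Floor 4 mm above the bench, lip round the edge 4 mm thick and 10 mm above the bench. Two flat black round pads, 76 mm across and flush with the floor, are centred at x = -42 mm, y = +42 mm and y = -42 mm; one jar stands on each, which is which varies.
- side_mat: Fixed flat plain grey cloth mat, 130 mm (its x) by 200 mm (its y), 3 mm thick: the side area. Origin at the centre of its underside, z up. It lies to the left or to the right of the tray.
- round_scale: Fixed round white bench scale, 150 mm across; its flat round steel pan, 120 mm across, is its top, 36 mm above the bench. Origin at the centre of its underside, z up; the middle of the pan is straight above it. It lies on the other side of the tray from the mat.
- label_roll: Loose roll of white labels lying flat, 68 mm across, 41 mm high, in front of the tray; origin at the centre of its underside. Not to be moved.
- bench_timer: Loose bench timer lying flat, white with three keys, 82 mm (its x) by 58 mm (its y), 22 mm high, in front of the tray; origin at the centre of its underside. Not to be moved.
Things that resemble listed ones, but are neither listed nor needed, are in the scene too. Leave any blue, orange or yellow look-alike of the tall_jar alone.

How it is judged:
By the outcome, as a careful person would: the job done as asked, in the order asked, and still so for the second after the job is handed in, with the robot touching nothing.
It also fails if it takes over 144 s, if anything falls off the work surface, if the arm or the gripper's body presses on something with over 40 N, if the wrist force passes 120 N, or if a joint passes its speed limit or range.

## Working session

There is one attempt and no reset: what is moved stays moved. The work goes in short steps, Python scripts to look and compute and a shell command to move; the robot and the scene stay as the last step left them, time stands still between calls to the robot, and variables do not carry over. Pictures are saved under pics/ and viewed, at most 14 in all, crops included, and the job is handed in when it is done.

```bash
ls; mkdir -p pics; cat > h.py <<'E'
import numpy as np, cv2
from plant import r
def grab(n):
    c=r.capture(n); cv2.imwrite(f'pics/{n}_{r.get_state()["time_s"]:.2f}.png',c["color"][:,:,::-1]); return c
def cloud(c):
    K=np.array(c["intrinsics"]);h,w=c["range_z"].shape
    v,u=np.mgrid[:h,:w]; pts=np.stack([u,v],-1).reshape(-1,1,2).astype(float)
    s=cv2.undistortPoints(pts,K,np.array([c["k1"],0,0,0,0.]))[:,0].reshape(h,w,2)
    z=c["range_z"]; P=np.dstack([s[...,0]*z,s[...,1]*z,z]); T=np.array(c["world_from_camera"])
    W=P@T[:3,:3].T+T[:3,3]; W[z==0]=np.nan; return W
E
python3 - <<'E'
from h import *
s=r.get_state(); print(s)
for n in("scene","top"):
    c=grab(n); print(n,c["k1"],np.round(c["world_from_camera"],3).tolist())
E
ls pics
```

```text
pics
{'time_s': 0.0, 'joints': array([ 8.28528977e+01,  2.05896066e+01,  6.34288299e-01, -2.06968118e-02,
       -7.01377936e+01, -1.65093437e+01]), 'qd': array([-0.05861231,  0.02865685, -0.01434004,  0.015503  , -0.07198666,
       -0.04854829]), 'joint_torque': array([ 4.37069320e-04, -5.82709622e+01,  2.93066704e+01,  6.99735850e+00,
        7.29675448e-03, -1.51614631e-04]), 'tcp_pos': array([0.27065547, 0.61786001, 0.25064541]), 'eef_rot': array([ 1.79905197e+02, -7.80796908e-03, -2.36634873e+01]), 'contact_force': array([-0.09175092,  0.81957254,  0.08953316]), 'moment': array([ 0.00731216, -0.00318261, -0.02511795]), 'gripper_force': 0.0, 'gripper_width': 0.08746856097677612}
scene -0.17779229970603622 [[0.678, -0.526, 0.514, -0.175], [-0.735, -0.498, 0.46, -0.642], [0.014, -0.69, -0.724, 1.061], [0.0, 0.0, 0.0, 1.0]]
top -0.2099237350711132 [[-0.024, -0.992, 0.12, 0.384], [-1.0, 0.022, -0.021, 0.023], [0.019, -0.121, -0.992, 1.382], [0.0, 0.0, 0.0, 1.0]]
scene_0.05.png
top_0.10.png
```

View pics/scene_0.05.png

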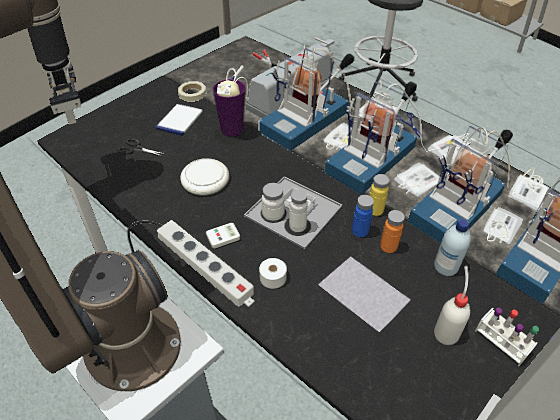

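View pics/top_0.10.png

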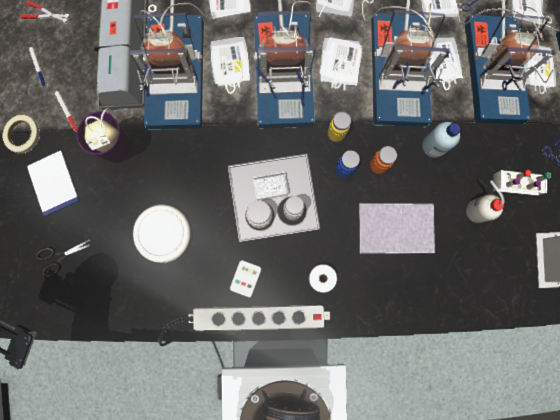

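The top view shows squat jar (260,213), tall jar (293,207), clip box (270,185), tray (273,197), scale (161,234), mat (397,228), roll (322,278) and timer (245,279). Look-alikes to avoid: yellow (339,126), blue (347,163), orange (384,159), plus bottles (440,138) and (486,207). I choose the grey-lidded white jars at (293,207) and (260,213) in the tray.

```bash
cat > m.py <<'E'
from h import *
t=grab("top"); s=grab("scene"); W=cloud(t); S=cloud(s)
cv2.imwrite('pics/crop1.png',cv2.resize(t["color"][140:260,215:450,::-1],None,fx=3.3,fy=3.3,interpolation=cv2.INTER_CUBIC))
for n,(u,v) in dict(squat=(260,208),tall=(293,202),box=(270,185),scale=(161,234),mat=(397,228),roll=(330,272),timer=(245,279),mat2=(420,240),floor=(240,170),bench=(200,280),blue=(347,155),orange=(385,153)).items(): print(n,W[v,u].round(4))
def top(W,c,lo,hi,rad):
    m=(W[...,2]>lo)&(W[...,2]<hi)&(np.hypot(W[...,0]-c[0],W[...,1]-c[1])<rad)
    p=W[m]; (x,y),R=cv2.minEnclosingCircle(p[:,:2].astype(np.float32)); return len(p),p.mean(0).round(4),(round(x,4),round(y,4),round(R,4))
for nm,Q in(("top",W),("scene",S)):
    print(nm)
    print(' tall',top(Q,W[202,293],.12,.14,.05)); print(' squat',top(Q,W[208,260],.088,.108,.05)); print(' scale',top(Q,W[234,161],.03,.045,.09)); print(' roll',top(Q,W[272,330],.035,.048,.06))
# tray & mat outline by gray
hsv=cv2.cvtColor(t["color"],cv2.COLOR_RGB2HSV)
for nm,(a,b,c,d) in dict(tray=(145,250,220,330),mat=(195,262,350,445)).items():
    m=np.zeros(hsv.shape[:2],np.uint8); m[a:b,c:d]=(hsv[a:b,c:d,2]>75)*255
    cs,_=cv2.findContours(m,cv2.RETR_EXTERNAL,cv2.CHAIN_APPROX_NONE); k=max(cs,key=cv2.contourArea)[:,0]
    # cast to plane
    K=np.array(t["intrinsics"]);T=np.array(t["world_from_camera"]);q=cv2.undistortPoints(k.reshape(-1,1,2).astype(float),K,np.array([t["k1"],0,0,0,0.]))[:,0]
    d_=np.c_[q,np.ones(len(q))]@T[:3,:3].T; z0=.010 if nm=="tray" else .003
    p=T[:3,3]+d_*((z0-T[2,3])/d_[:,2])[:,None]
    print(nm,cv2.minAreaRect(p[:,:2].astype(np.float32)))
m=(W[...,2]>.026)&(W[...,2]<.04)&(np.hypot(W[...,0]-W[185,270,0],W[...,1]-W[185,270,1])<.06); p=W[m]; print('box',len(p),cv2.minAreaRect(p[:,:2].astype(np.float32)),np.nanmean(p,0))
E
python3 m.py
```

```text
squat [0.5486 0.0477 0.0984]
tall [ 0.5568 -0.0307  0.132 ]
box [0.6188 0.0224 0.0133]
scale [0.4958 0.301  0.0364]
mat [ 0.5005 -0.3068  0.0025]
roll [ 0.3912 -0.1228  0.0383]
timer [0.3788 0.0907 0.0204]
mat2 [ 0.4674 -0.3674  0.0022]
floor [0.6612 0.0998 0.0077]
bench [ 0.3783  0.2078 -0.0018]
blue [ 0.6687 -0.1638  0.1278]
orange [ 0.6727 -0.2572  0.1271]
top
 tall (261, array([ 0.5496, -0.0327,  0.1292]), (0.5502, -0.0328, 0.0219))
 squat (431, array([0.5389, 0.0527, 0.0988]), (0.5395, 0.0529, 0.0283))
 scale (1851, array([0.4987, 0.3039, 0.0341]), (0.4985, 0.3034, 0.0717))
 roll (510, array([ 0.3766, -0.104 ,  0.0407]), (0.3777, -0.1038, 0.0345))
scene
 tall (187, array([ 0.5472, -0.0355,  0.1289]), (0.5505, -0.0326, 0.0256))
 squat (279, array([0.5359, 0.0493, 0.0991]), (0.5384, 0.0515, 0.0299))
 scale (1020, array([0.4964, 0.301 , 0.0349]), (0.4955, 0.301, 0.0742))
 roll (452, array([ 0.3737, -0.1045,  0.0406]), (0.3749, -0.105, 0.037))
tray ((0.5878409147262573, 0.015634804964065552), (0.20421265065670013, 0.21411371231079102), 7.752542972564697)
mat ((0.5012704133987427, -0.3063931465148926), (0.20178093016147614, 0.1324477642774582), 88.2612533569336)
box 103 ((0.6149334907531738, 0.02286067232489586), (0.05661650374531746, 0.08085354417562485), 8.648518562316895) [0.61677161 0.02111807 0.03236733]
```

View pics/crop1.png

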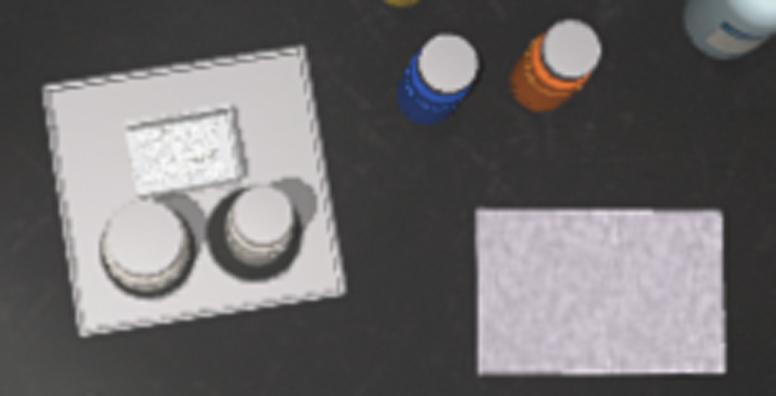

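```bash
cat > d.py <<'E'
import sys
from h import *
from scipy.spatial.transform import Rotation as Ro
s=r.get_state(); x=np.array(sys.argv[1:4],float); e=s["eef_rot"]
print('t',s["time_s"],'tcp',s["tcp_pos"].round(4),'rpy',np.round(e,2),'w',round(s["gripper_width"],4),'j',s["joints"].round(1),'F',s["contact_force"].round(1))
yaw=float(sys.argv[4]) if len(sys.argv)>4 else e[2]
R=Ro.from_euler('xyz',[180,0,yaw],degrees=True)
print('shift cm in frame yaw',round(yaw,2),((R.inv().apply(x-s["tcp_pos"]))*100).round(2),'fix wz',round((e[2]-yaw+180)%360-180,2),'tilt fix',(Ro.from_euler('xyz',e,degrees=True).inv()*R).as_rotvec(degrees=True).round(2))
E
python3 -m crank '[[[0,0,8.37],[0,0,0],-1],[[0,0,8.37],[0,0,0],-1],[[0,0,8.37],[0,0,0],-1],[[0,0,8.37],[0,0,0],-1],[[0,0,8.37],[0,0,0],-1],[[0,0,8.37],[0,0,0],-1],[[0,0,8.37],[0,0,0],-1],[[0,0,0],[0,0,0],-1]]' 20
python3 d.py .551 -.0325 .25 -82.25
```

```text
time_s: 1.0
tcp_pos: [0.2708, 0.6182, 0.2513]
eef_rot: [180.0, -0.0, -82.4]
contact_force: [0.6, -0.4, 0.5]
gripper_width: 0.0878
gripper_force: 0.0
t 1.0 tcp [0.2708 0.6182 0.2513] rpy [ 1.7999e+02 -2.0000e-02 -8.2370e+01] w 0.0878 j [ 82.9  20.6   0.7  -0.  -70.1 -75.2] F [ 0.6 -0.4  0.5]
shift cm in frame yaw -82.25 [ 68.25 -18.99   0.13] fix wz -0.12 tilt fix [ 0.01 -0.02 -0.12]
```

Crop shows squat jar lid (148,238), tall jar grey lid (262,213) on its black pad, both white; the blue (448,63) and orange (570,48) ones are outside the tray.

```bash
python3 -m crank '[[[0,0,0],[4.2,-1.2,0],-1],[[0,0,0],[4.2,-1.2,0],-1],[[0,0,0],[4.2,-1.2,0],-1],[[0,0,0],[4.2,-1.2,0],-1],[[0,0,0],[4.2,-1.2,0],-1],[[0,0,0],[4.2,-1.2,0],-1],[[0,0,0],[4.2,-1.2,0],-1],[[0,0,0],[4.2,-1.2,0],-1]]' >/dev/null
python3 -m crank '[[[0,0,0],[4.2,-1.2,0],-1],[[0,0,0],[4.2,-1.2,0],-1],[[0,0,0],[4.2,-1.2,0],-1],[[0,0,0],[4.2,-1.2,0],-1],[[0,0,0],[4.2,-1.2,0],-1],[[0,0,0],[4.2,-1.2,0],-1],[[0,0,0],[4.2,-1.2,0],-1],[[0,0,0],[0,0,0],-1]]' >/dev/null
python3 d.py .551 -.0325 .091 -82.25
```

```text
t 2.6 tcp [0.5353 0.0144 0.2512] rpy [ 1.7997e+02 -4.0000e-02 -8.2220e+01] w 0.0876 j [ 22.6   7.4 -16.9   0.  -65.7 -14.8] F [ 0.5 -0.8  0.2]
shift cm in frame yaw -82.25 [ 4.86 -0.93 16.02] fix wz 0.03 tilt fix [ 0.03 -0.04  0.03]
```

```bash
python3 -m crank '[[[0,0,0],[2.43,-0.46,0],-1],[[0,0,0],[2.43,-0.47,0],-1],[[0,0,0],[0,0,3],-1],[[0,0,0],[0,0,3],-1],[[0,0,0],[0,0,0],-1]]' >/dev/null
python3 d.py .551 -.0325 .091 -82.25
python3 - <<'E'
from h import *
grab("top")
c=grab("scene"); cv2.imwrite('pics/c2.png',cv2.resize(c["color"][120:270,200:420,::-1],None,fx=3.5,fy=3.5))
E
```

```text
t 3.1 tcp [ 0.5474 -0.0289  0.1879] rpy [ 1.796e+02  1.000e-02 -8.210e+01] w 0.0874 j [ 17.4  11.9 -20.3  -0.1 -58.3  -9.5] F [-0.4 -0.2 -0.1]
shift cm in frame yaw -82.25 [ 0.41 -0.31  9.69] fix wz 0.15 tilt fix [0.4  0.01 0.15]
```

View pics/c2.png

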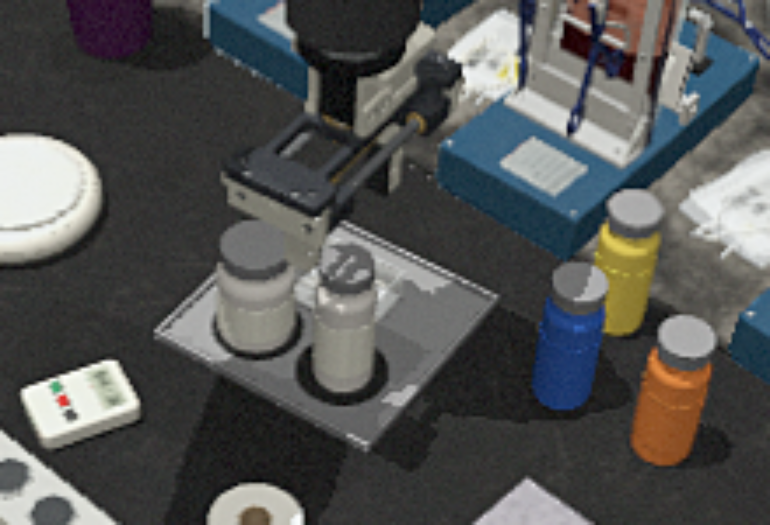

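The crop shows the tall jar at (343,320) with the gripper above it and the blue, yellow and orange jars clear to the right. Quick numeric check of the finger positions.

```bash
python3 - <<'E'
from h import *
for n in("scene","top"):
    W=cloud(r.capture(n)); 
    for lo,hi in((.16,.175),(.175,.19),(.2,.22)):
        m=(W[...,2]>lo)&(W[...,2]<hi)&(abs(W[...,0]-.55)<.15)&(abs(W[...,1]+.03)<.1); p=W[m]
        if len(p): print(n,lo,len(p),p.min(0).round(3),p.max(0).round(3),p.mean(0).round(3))
E
python3 d.py .551 -.0325 .091 -82.25
```

```text
scene 0.16 23 [ 0.491 -0.045  0.166] [ 0.609 -0.011  0.175] [ 0.562 -0.028  0.172]
scene 0.175 83 [ 0.488 -0.049  0.175] [ 0.612 -0.017  0.19 ] [ 0.542 -0.033  0.182]
scene 0.2 40 [ 0.485 -0.049  0.2  ] [ 0.614 -0.013  0.22 ] [ 0.569 -0.028  0.207]
t 3.3 tcp [ 0.551  -0.0281  0.1933] rpy [-1.7987e+02 -1.0000e-02 -8.2120e+01] w 0.0878 j [ 17.4  11.6 -19.9   0.  -58.4  -9.6] F [ 0.8 -0.7  0.5]
shift cm in frame yaw -82.25 [ 0.43  0.06 10.23] fix wz 0.13 tilt fix [-0.13 -0.01  0.13]
```

```bash
python3 -m crank '[[[0,0,0],[0.4,0,2],-1],[[0,0,0],[0,0,2],-1],[[0,0,0],[0,0,2],-1],[[0,0,0],[0,0,2],-1],[[0,0,0],[0,0,2],-1],[[0,0,0],[0,0,0],-1],[[0,0,0],[0,0,0],-1]]' >/dev/null
python3 d.py .551 -.0325 .091 -82.25; python3 -m crank '[[[0,0,0],[0,0,0],-1]]' >/dev/null;  python3 d.py .551 -.0325 .091 -82.25
```

```text
t 4.0 tcp [ 0.5514 -0.0322  0.0929] rpy [-1.7993e+02 -1.0000e-02 -8.2170e+01] w 0.0879 j [ 17.   18.1 -26.4   0.  -45.4  -9.2] F [-0.3 -0.2  0.5]
shift cm in frame yaw -82.25 [0.02 0.04 0.19] fix wz 0.08 tilt fix [-0.07 -0.01  0.08]
t 4.1 tcp [ 0.5517 -0.0322  0.0933] rpy [-179.85    0.    -82.19] w 0.0879 j [ 17.   18.  -26.4   0.  -45.4  -9.2] F [0.8 0.6 1.4]
shift cm in frame yaw -82.25 [0.02 0.07 0.23] fix wz 0.06 tilt fix [-0.15  0.    0.06]
```

Close on the tall jar with moderate force.

```bash
python3 -m crank '[[[0,0,0],[0,0,0.1],0],[[0,0,0],[0,0,0],1],[[0,0,0],[0,0,0],1],[[0,0,0],[0,0,0],1],[[0,0,0],[0,0,0],1],[[0,0,0],[0,0,0],1],[[0,0,0],[0,0,0],1],[[0,0,0],[0,0,0],1]]' 20
python3 -m crank '[[[0,0,0],[0,0,-1],1],[[0,0,0],[0,0,-2],1],[[0,0,0],[0,0,-3],1],[[0,0,0],[0,0,-3],1],[[0,0,0],[0,0,-2],1],[[0,0,0],[0,0,-1],1],[[0,0,0],[0,0,0],1]]'
python3 d.py .501 -.25 .2 -82.25
```

```text
time_s: 4.9
tcp_pos: [0.5504, -0.0325, 0.0906]
eef_rot: [180.0, -0.0, -82.2]
contact_force: [-1.0, -0.1, 1.0]
gripper_width: 0.0476
gripper_force: 20.0
time_s: 5.6
tcp_pos: [0.5511, -0.0324, 0.212]
eef_rot: [-179.8, 0.0, -82.2]
contact_force: [-0.1, 0.3, -2.8]
gripper_width: 0.0476
gripper_force: 20.0
t 5.6 tcp [ 0.5511 -0.0324  0.212 ] rpy [-1.7985e+02  2.0000e-02 -8.2240e+01] w 0.0476 j [ 17.   10.7 -18.4   0.  -60.8  -9.2] F [-0.1  0.3 -2.8]
shift cm in frame yaw -82.25 [20.89  7.9   1.2 ] fix wz 0.01 tilt fix [-0.15  0.02  0.01]
```

```bash
python3 d.py .501 -.358 .2 -82.25
python3 -m crank '[[[0,0,0],[1.5,0.4,0],1],[[0,0,0],[3,0.9,0],1],[[0,0,0],[4,1.1,0],1],[[0,0,0],[4,1.1,0],1],[[0,0,0],[4,1.1,0],1],[[0,0,0],[4,1.1,0],1],[[0,0,0],[4,1.1,0],1],[[0,0,0],[3,0.9,0],1]]'
python3 -m crank '[[[0,0,0],[2.5,0.6,0],1],[[0,0,0],[1,0.3,0],1],[[0,0,0],[0,0,0],1],[[0,0,0],[0,0,0],1]]' >/dev/null;python3 d.py .501 -.358 .09 -82.25
```

```text
t 5.6 tcp [ 0.5511 -0.0324  0.212 ] rpy [-1.7985e+02  2.0000e-02 -8.2240e+01] w 0.0476 j [ 17.   10.7 -18.4   0.  -60.8  -9.2] F [-0.1  0.3 -2.8]
shift cm in frame yaw -82.25 [31.59  9.35  1.2 ] fix wz 0.01 tilt fix [-0.15  0.02  0.01]
time_s: 6.4
tcp_pos: [0.5096, -0.3179, 0.2086]
eef_rot: [179.8, 0.1, -82.3]
contact_force: [0.7, 0.3, -2.1]
gripper_width: 0.0476
gripper_force: 20.0
t 6.8 tcp [ 0.5065 -0.351   0.2094] rpy [ 1.7991e+02  7.0000e-02 -8.2280e+01] w 0.0479 j [-16.6  16.8 -10.4  -0.  -62.9  24.3] F [-0.4 -0.3 -2.3]
shift cm in frame yaw -82.25 [ 0.62  0.64 11.94] fix wz -0.03 tilt fix [ 0.09  0.07 -0.03]
```

```bash
python3 -m crank '[[[0,0,0],[0.6,0.5,1],1],[[0,0,0],[0,0,2.5],1],[[0,0,0],[0,0,2.5],1],[[0,0,0],[0,0,2.5],1],[[0,0,0],[0,0,2],1],[[0,0,0],[0,0,1],1],[[0,0,0],[0,0,0],1],[[0,0,0],[0,0,0],1]]'
python3 d.py .501 -.358 .0895 -82.25
```

```text
time_s: 7.6
tcp_pos: [0.5035, -0.3579, 0.0961]
eef_rot: [-180.0, -0.0, -82.2]
contact_force: [0.2, -0.3, -1.9]
gripper_width: 0.0479
gripper_force: 20.0
t 7.6 tcp [ 0.5035 -0.3579  0.0961] rpy [-1.7997e+02 -3.0000e-02 -8.2190e+01] w 0.0479 j [-17.3  23.1 -17.7   0.  -49.1  25.1] F [ 0.2 -0.3 -1.9]
shift cm in frame yaw -82.25 [-0.02  0.25  0.66] fix wz 0.06 tilt fix [-0.03 -0.03  0.06]
```

```bash
python3 -m crank '[[[0,0,0],[0,0,0.25],1],[[0,0,0],[0,0,0.2],1],[[0,0,0],[0,0,0.1],1],[[0,0,0],[0,0,0.05],1],[[0,0,0],[0,0,0],1]]'
```

```text
time_s: 8.1
tcp_pos: [0.503, -0.358, 0.0897]
eef_rot: [-180.0, -0.0, -82.2]
contact_force: [-0.3, 0.1, -1.0]
gripper_width: 0.048
gripper_force: 20.0
```

```bash
python3 -m crank '[[[0,0,0],[0,0,0],0],[[0,0,0],[0,0,0],-0.5],[[0,0,0],[0,0,0],-1],[[0,0,0],[0,0,0],-1],[[0,0,0],[0,0,0],-1],[[0,0,0],[0,0,-1],-1],[[0,0,0],[0,0,-3],-1],[[0,0,0],[0,0,-4],-1]]'
python3 -m crank '[[[0,0,0],[0,0,-4],-1],[[0,0,0],[0,0,0],-1]]' >/dev/null; python3 d.py .5395 .052 .19 -82.25
python3 - <<'E'
from h import *
from m import top
E
```

```text
time_s: 8.9
tcp_pos: [0.5019, -0.3575, 0.1694]
eef_rot: [179.8, 0.1, -82.2]
contact_force: [1.2, -0.5, 0.1]
gripper_width: 0.0874
gripper_force: 0.0
t 9.1 tcp [ 0.5058 -0.3595  0.217 ] rpy [-179.49   -0.37  -82.18] w 0.0874 j [-17.3  16.5  -9.9   0.1 -63.   25.1] F [ 0.1  0.2 -0. ]
shift cm in frame yaw -82.25 [-40.32  -8.89   2.7 ] fix wz 0.07 tilt fix [-0.51 -0.37  0.07]
squat [0.548  0.0476 0.1028]
tall [ 0.5739 -0.036   0.0087]
box [0.6181 0.0224 0.0175]
scale [0.4961 0.302  0.0318]
mat [ 0.4431 -0.1442  0.6831]
roll [ 0.3912 -0.1226  0.0399]
timer [0.3788 0.0907 0.0214]
mat2 [ 0.4287 -0.1864  0.642 ]
floor [ 6.627e-01  1.002e-01 -1.000e-04]
bench [0.3783 0.2073 0.0019]
blue [ 0.6688 -0.1639  0.1276]
orange [ 0.5595 -0.1473  0.6192]
top
 tall (0, array([nan, nan, nan]), (0.0, 0.0, 0.0))
 squat (429, array([0.5388, 0.0528, 0.0993]), (0.5394, 0.0527, 0.0284))
 scale (1834, array([0.4993, 0.304 , 0.0341]), (0.4977, 0.3028, 0.0707))
 roll (487, array([ 0.3767, -0.1027,  0.0405]), (0.3774, -0.1035, 0.0342))
scene
 tall (0, array([nan, nan, nan]), (0.0, 0.0, 0.0))
 squat (279, array([0.5359, 0.0492, 0.0991]), (0.538, 0.0524, 0.0306))
 scale (1035, array([0.4966, 0.3004, 0.035 ]), (0.4977, 0.3003, 0.072))
 roll (456, array([ 0.3736, -0.1044,  0.0404]), (0.3745, -0.1035, 0.0357))
tray ((0.5877503752708435, 0.015715450048446655), (0.20468421280384064, 0.21479657292366028), 7.802499771118164)
mat ((0.5006744861602783, -0.3099285066127777), (0.24770987033843994, 0.17404653131961823), 88.95584869384766)
box 101 ((0.6148836016654968, 0.022836266085505486), (0.05707940459251404, 0.08113091439008713), 9.308022499084473) [0.61535069 0.02377681 0.03266693]m.py:7: RuntimeWarning: Mean of empty slice.
  p=W[m]; (x,y),R=cv2.minEnclosingCircle(p[:,:2].astype(np.float32)); return len(p),p.mean(0).round(4),(round(x,4),round(y,4),round(R,4))
  ret = um.true_divide(
```

```bash
python3 -m crank '[[[0,0,0],[-3,-0.7,0],-1],[[0,0,0],[-4.5,-1,0],-1],[[0,0,0],[-4.5,-1,0],-1],[[0,0,0],[-4.5,-1,0],-1],[[0,0,0],[-4.5,-1,0],-1],[[0,0,0],[-4.5,-1,0],-1],[[0,0,0],[-4.5,-1,0],-1],[[0,0,0],[-4.5,-1,0],-1]]' >/dev/null
python3 -m crank '[[[0,0,0],[-3.5,-0.8,0],-1],[[0,0,0],[-2,-0.5,0],-1],[[0,0,0],[0,0,0],-1],[[0,0,0],[0,0,0],-1]]' >/dev/null; python3 d.py .5395 .0523 .068 -82.25
```

```text
t 10.4 tcp [0.5376 0.0508 0.2087] rpy [ 1.7989e+02 -3.0000e-02 -8.2170e+01] w 0.0877 j [ 26.2   9.8 -19.9  -0.  -60.4 -18.4] F [-0.4 -0.1  0.4]
shift cm in frame yaw -82.25 [-0.13 -0.21 14.07] fix wz 0.08 tilt fix [ 0.11 -0.03  0.08]
```

```bash
python3 -m crank '[[[0,0,0],[-0.1,-0.15,2],-1],[[0,0,0],[0,0,3],-1],[[0,0,0],[0,0,3],-1],[[0,0,0],[0,0,2.5],-1],[[0,0,0],[0,0,2],-1],[[0,0,0],[0,0,1],-1],[[0,0,0],[0,0,0],-1],[[0,0,0],[0,0,0],-1]]' >/dev/null; python3 d.py .5395 .0523 .068 -82.25
```

```text
t 11.2 tcp [0.5399 0.0513 0.0751] rpy [-1.7998e+02 -1.0000e-02 -8.2260e+01] w 0.0879 j [ 26.2  18.7 -28.6   0.  -42.7 -18.4] F [ 0.2 -0.4 -0.2]
shift cm in frame yaw -82.25 [-0.1   0.03  0.71] fix wz -0.01 tilt fix [-0.02 -0.01 -0.01]
```

```bash
python3 -m crank '[[[0,0,0],[-0.1,0,0.4],-1],[[0,0,0],[0,0,0.3],-1],[[0,0,0],[0,0,0],0],[[0,0,0],[0,0,0],1],[[0,0,0],[0,0,0],1],[[0,0,0],[0,0,0],1],[[0,0,0],[0,0,0],1],[[0,0,0],[0,0,0],1]]' 20
python3 -m crank '[[[0,0,0],[0,0,-1],1],[[0,0,0],[0,0,-2],1],[[0,0,0],[0,0,-3],1],[[0,0,0],[0,0,-3],1],[[0,0,0],[0,0,-2],1],[[0,0,0],[0,0,-1],1],[[0,0,0],[0,0,0],1]]'
python3 d.py .501 -.252 .18 -82.25
```

```text
time_s: 12.0
tcp_pos: [0.5394, 0.0528, 0.0677]
eef_rot: [-180.0, 0.0, -82.2]
contact_force: [-1.0, -0.1, 2.9]
gripper_width: 0.0637
gripper_force: 20.0
time_s: 12.7
tcp_pos: [0.5399, 0.053, 0.189]
eef_rot: [-179.9, 0.0, -82.2]
contact_force: [-0.3, 1.0, -2.2]
gripper_width: 0.0634
gripper_force: 20.0
t 12.7 tcp [0.5399 0.053  0.189 ] rpy [-1.7986e+02  4.0000e-02 -8.2240e+01] w 0.0634 j [ 26.3  11.  -21.3   0.  -57.6 -18.6] F [-0.3  1.  -2.2]
shift cm in frame yaw -82.25 [29.69  7.97  0.9 ] fix wz 0.01 tilt fix [-0.14  0.04  0.01]
```

```bash
python3 -m crank '[[[0,0,0],[1.5,0.4,0],1],[[0,0,0],[3,0.8,0],1],[[0,0,0],[4,1.1,0],1],[[0,0,0],[4,1.1,0],1],[[0,0,0],[4,1.1,0],1],[[0,0,0],[4,1.1,0],1],[[0,0,0],[4,1,0],1],[[0,0,0],[3,0.8,0],1]]' >/dev/null
python3 -m crank '[[[0,0,0],[1.6,0.4,0],1],[[0,0,0],[0.6,0.2,1],1],[[0,0,0],[0,0,2.5],1],[[0,0,0],[0,0,2.5],1],[[0,0,0],[0,0,2],1],[[0,0,0],[0,0,1],1],[[0,0,0],[0,0,0],1],[[0,0,0],[0,0,0],1]]' ;python3 d.py .501 -.252 .067 -82.25
```

```text
time_s: 14.3
tcp_pos: [0.5004, -0.2523, 0.0976]
eef_rot: [180.0, -0.0, -82.2]
contact_force: [-0.2, -0.2, -1.9]
gripper_width: 0.0637
gripper_force: 20.0
t 14.3 tcp [ 0.5004 -0.2523  0.0976] rpy [ 1.7998e+02 -1.0000e-02 -8.2210e+01] w 0.0637 j [ -6.7  18.4 -25.    0.  -46.5  14.5] F [-0.2 -0.2 -1.9]
shift cm in frame yaw -82.25 [-0.02 -0.07  3.06] fix wz 0.04 tilt fix [ 0.02 -0.01  0.04]
```

```bash
python3 -m crank '[[[0,0,0],[0,0,1],1],[[0,0,0],[0,0,1],1],[[0,0,0],[0,0,0.5],1],[[0,0,0],[0,0,0.3],1],[[0,0,0],[0,0,0.15],1],[[0,0,0],[0,0,0],1],[[0,0,0],[0,0,0],1]]'
```

```text
time_s: 15.0
tcp_pos: [0.5004, -0.2524, 0.0683]
eef_rot: [-180.0, -0.0, -82.2]
contact_force: [0.2, -0.5, -2.7]
gripper_width: 0.0635
gripper_force: 20.0
```

```bash
python3 -m crank '[[[0,0,0],[0,0,0.1],1],[[0,0,0],[0,0,0.1],1],[[0,0,0],[0,0,0],1],[[0,0,0],[0,0,0],1]]'
```

```text
time_s: 15.4
tcp_pos: [0.5004, -0.2524, 0.0667]
eef_rot: [-180.0, -0.0, -82.2]
contact_force: [-1.6, 1.0, 6.4]
gripper_width: 0.0636
gripper_force: 20.0
```

```bash
python3 -m crank '[[[0,0,0],[0,0,0],0.4],[[0,0,0],[0,0,0],-0.3],[[0,0,0],[0,0,0],-1],[[0,0,0],[0,0,0],-1],[[0,0,0],[0,0,-1],-1],[[0,0,0],[0,0,-3],-1],[[0,0,0],[0,0,-4],-1],[[0,0,0],[0,0,-4],-1]]' >/dev/null
python3 - <<'E'
from h import *
for n in("top","scene"):
    c=grab(n); W=cloud(c); m=(W[...,2]>.025)&(W[...,2]<.042)&(np.hypot(W[...,0]-.615,W[...,1]-.023)<.06); p=W[m]; print('box',len(p),cv2.minAreaRect(p[:,:2].astype(np.float32)),np.nanmean(p,0))
    for nm,y,h in(("tall",-.358,.128),("squat",-.252,.098)):
        m=(abs(W[...,2]-h)<.006)&(np.hypot(W[...,0]-.501,W[...,1]-y)<.04);p=W[m]
        print(nm,len(p),cv2.minEnclosingCircle(p[:,:2].astype(np.float32)) if len(p) else '')
cv2.imwrite('pics/c3.png',cv2.resize(c["color"][100:350,200:500,::-1],None,fx=2.3,fy=2.3))
E
python3 d.py .615 .0229 .15 -81
```

```text
box 91 ((0.6144670248031616, 0.027548043057322502), (0.05756009742617607, 0.07137356698513031), 8.714251518249512) [0.61873912 0.03427148 0.03113238]
tall 0 
squat 154 ((0.49468758702278137, -0.24707423150539398), 0.023922409862279892)
box 215 ((0.6135401129722595, 0.022183772176504135), (0.06171493977308273, 0.08500098437070847), 8.036476135253906) [0.61349167 0.02298662 0.03086633]
tall 236 ((0.502521276473999, -0.3591570258140564), 0.023303885012865067)
squat 319 ((0.4991692304611206, -0.25410330295562744), 0.029306447133421898)
t 16.3 tcp [ 0.5034 -0.2534  0.1928] rpy [-179.45   -0.25  -82.18] w 0.0882 j [ -6.7  12.4 -18.8   0.1 -58.1  14.5] F [-0.2  0.2 -0.3]
shift cm in frame yaw -81.0 [-25.54 -15.34   4.28] fix wz -1.18 tilt fix [-0.54 -0.26 -1.18]
```

View pics/c3.png

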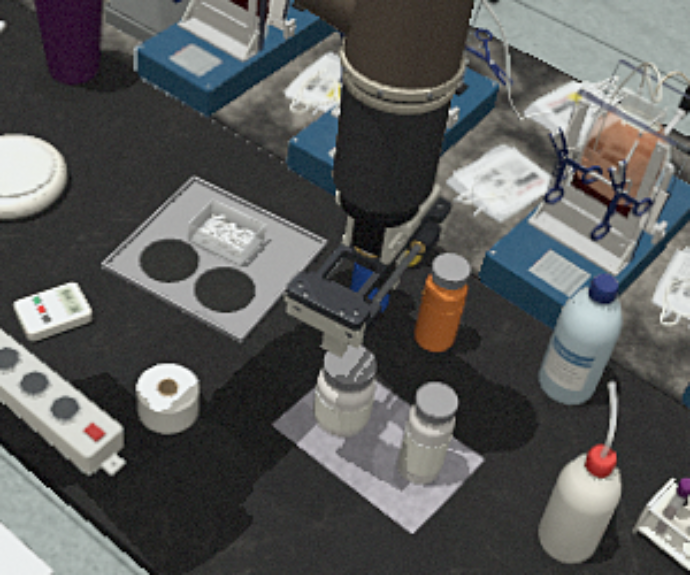

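Both jars stand upright on the mat (squat (345,390), tall (430,440)), the tray pads are empty and the box is free at (228,232).

```bash
python3 -m crank '[[[0,0,-0.6],[-2,-1.2,0],-1],[[0,0,0],[-4,-2.4,0],-1],[[0,0,0],[-4,-2.4,0],-1],[[0,0,0],[-4,-2.4,0],-1],[[0,0,0],[-4,-2.4,0],-0.64],[[0,0,0],[-4,-2.4,0],-0.64],[[0,0,0],[-2.5,-1.6,0],-0.64],[[0,0,0],[-1,-0.5,0],-0.64]]' >/dev/null
python3 -m crank '[[[0,0,0],[0,0,0],-0.64],[[0,0,0],[0,0,0],-0.64]]' >/dev/null; python3 d.py .6147 .0227 .034 -81.6
```

```text
t 17.3 tcp [0.6144 0.0216 0.1861] rpy [179.98  -0.   -81.64] w 0.0715 j [ 20.2  17.7 -12.4  -0.  -59.9 -11.8] F [-0.3 -0.   0.3]
shift cm in frame yaw -81.6 [-0.1  -0.05 15.21] fix wz -0.04 tilt fix [ 0.02 -0.   -0.04]
```

```bash
python3 -m crank '[[[0,0,0],[-0.1,0,2.5],-0.64],[[0,0,0],[0,0,3.5],-0.64],[[0,0,0],[0,0,3.5],-0.64],[[0,0,0],[0,0,2.5],-0.64],[[0,0,0],[0,0,1.5],-0.64],[[0,0,0],[0,0,0.5],-0.64],[[0,0,0],[0,0,0],-0.64],[[0,0,0],[0,0,0],-0.64]]' ; python3 d.py .6147 .0227 .034 -81.6
```

```text
time_s: 18.1
tcp_pos: [0.6152, 0.0226, 0.0472]
eef_rot: [-179.9, 0.0, -81.7]
contact_force: [0.1, 0.6, -0.1]
gripper_width: 0.0719
gripper_force: 0.0
t 18.1 tcp [0.6152 0.0226 0.0472] rpy [-179.92    0.    -81.67] w 0.0719 j [ 20.3  26.3 -20.4   0.  -43.1 -12. ] F [ 0.1  0.6 -0.1]
shift cm in frame yaw -81.6 [-0.01  0.04  1.32] fix wz -0.07 tilt fix [-0.08  0.   -0.07]
```

```bash
python3 -m crank '[[[0,0,0],[0,0,0.7],-0.64],[[0,0,0],[0,0,0.4],-0.64],[[0,0,0],[0,0,0.2],-0.64],[[0,0,0],[0,0,0],-0.4],[[0,0,0],[0,0,0],0],[[0,0,0],[0,0,0],1],[[0,0,0],[0,0,0],1],[[0,0,0],[0,0,0],1]]' 15
python3 -m crank '[[[0,0,0],[0,0,0],1],[[0,0,0],[0,0,0],1]]'
```

```text
time_s: 18.9
tcp_pos: [0.6147, 0.0232, 0.0331]
eef_rot: [-180.0, 0.0, -81.6]
contact_force: [-0.5, 1.1, -1.3]
gripper_width: 0.0562
gripper_force: 15.0
time_s: 19.1
tcp_pos: [0.6147, 0.0232, 0.0331]
eef_rot: [-180.0, 0.0, -81.6]
contact_force: [0.3, 0.9, 1.4]
gripper_width: 0.0566
gripper_force: 15.0
```

```bash
python3 -m crank '[[[0,0,0],[0,0,-1],1],[[0,0,0],[0,0,-2],1],[[0,0,0],[0,0,-3],1],[[0,0,0],[0,0,-3],1],[[0,0,0],[0,0,-2],1],[[0,0,0],[0,0,-1],1],[[0,0,0],[0,0,0],1]]'
python3 d.py .4978 .302 .15 -81.6
```

```text
time_s: 19.8
tcp_pos: [0.6152, 0.0233, 0.1548]
eef_rot: [-179.8, 0.0, -81.6]
contact_force: [-0.0, 0.7, -0.9]
gripper_width: 0.0567
gripper_force: 15.0
t 19.8 tcp [0.6152 0.0233 0.1548] rpy [-1.7984e+02  3.0000e-02 -8.1640e+01] w 0.0567 j [ 20.3  19.3 -14.6   0.  -55.9 -12. ] F [-0.   0.7 -0.9]
shift cm in frame yaw -81.6 [-29.29   7.55   0.48] fix wz -0.04 tilt fix [-0.16  0.03 -0.04]
```

```bash
python3 -m crank '[[[0,0,0],[-1.5,0.4,0],1],[[0,0,0],[-3,0.8,0],1],[[0,0,0],[-4,1,0],1],[[0,0,0],[-4,1,0],1],[[0,0,0],[-4,1.1,0],1],[[0,0,0],[-4,1.1,0],1],[[0,0,0],[-4,1,0],1],[[0,0,0],[-3,0.7,0],1]]' >/dev/null
python3 -m crank '[[[0,0,0],[-1.4,0.4,0],1],[[0,0,0],[-0.4,0,1],1],[[0,0,0],[0,0,2],1],[[0,0,0],[0,0,2],1],[[0,0,0],[0,0,1],1],[[0,0,0],[0,0,0],1],[[0,0,0],[0,0,0],1]]'; python3 d.py .4978 .302 .0655 -81.6
python3 - <<'E'
from h import *
from m import top
c=r.capture("scene");W=cloud(c); print(top(W,(.498,.302),.03,.042,.09))
cv2.imwrite('pics/c4.png',cv2.resize(c["color"][110:240,130:310,::-1],None,fx=4,fy=4))
E
```

```text
time_s: 21.3
tcp_pos: [0.4981, 0.3016, 0.093]
eef_rot: [180.0, -0.0, -81.7]
contact_force: [0.6, 0.4, -0.9]
gripper_width: 0.0567
gripper_force: 15.0
t 21.3 tcp [0.4981 0.3016 0.093 ] rpy [ 1.7998e+02 -3.0000e-02 -8.1670e+01] w 0.0567 j [ 50.4  20.5 -22.5   0.  -47.  -42.1] F [ 0.6  0.4 -0.9]
shift cm in frame yaw -81.6 [-0.04  0.03  2.75] fix wz -0.07 tilt fix [ 0.02 -0.03 -0.07]
squat [0.56   0.0495 0.0092]
tall [ 0.5746 -0.0362  0.0037]
box [ 0.6215  0.0224 -0.0019]
scale [0.484  0.2718 0.1775]
mat [ 0.5004 -0.3064  0.0042]
roll [ 0.3912 -0.123   0.0362]
timer [0.3789 0.0906 0.0227]
mat2 [ 0.4675 -0.3676  0.0014]
floor [6.627e-01 1.002e-01 2.000e-04]
bench [0.3783 0.2071 0.0032]
blue [ 0.6692 -0.1642  0.1255]
orange [ 0.6722 -0.2567  0.1291]
top
 tall (0, array([nan, nan, nan]), (0.0, 0.0, 0.0))
 squat (0, array([nan, nan, nan]), (0.0, 0.0, 0.0))
 scale (415, array([0.5049, 0.2626, 0.0338]), (0.5015, 0.2959, 0.0667))
 roll (517, array([ 0.3767, -0.104 ,  0.0406]), (0.3776, -0.1036, 0.0344))
scene
 tall (0, array([nan, nan, nan]), (0.0, 0.0, 0.0))
 squat (0, array([nan, nan, nan]),
[... 237 characters left out ...]
0.2145663946866989), 7.85345458984375)
mat ((0.5010226368904114, -0.31353890895843506), (0.21562960743904114, 0.13311946392059326), 88.06655883789062)
box 0 ((0.0, 0.0), (0.0, 0.0), 0.0) [nan nan nan]
(690, array([0.4844, 0.2871, 0.0346]), (0.4952, 0.3002, 0.0721))m.py:7: RuntimeWarning: Mean of empty slice.
  p=W[m]; (x,y),R=cv2.minEnclosingCircle(p[:,:2].astype(np.float32)); return len(p),p.mean(0).round(4),(round(x,4),round(y,4),round(R,4))
  ret = um.true_divide(
m.py:21: RuntimeWarning: Mean of empty slice
  m=(W[...,2]>.026)&(W[...,2]<.04)&(np.hypot(W[...,0]-W[185,270,0],W[...,1]-W[185,270,1])<.06); p=W[m]; print('box',len(p),cv2.minAreaRect(p[:,:2].astype(np.float32)),np.nanmean(p,0))
```

```bash
python3 -m crank '[[[0,0,0],[0,0,1],1],[[0,0,0],[0,0,0.8],1],[[0,0,0],[0,0,0.5],1],[[0,0,0],[0,0,0.3],1],[[0,0,0],[0,0,0.1],1],[[0,0,0],[0,0,0],1],[[0,0,0],[0,0,0],1]]'
python3 -m crank '[[[0,0,0],[0,0,0.08],1],[[0,0,0],[0,0,0],1],[[0,0,0],[0,0,0],1]]'
```

```text
time_s: 22.15
tcp_pos: [0.4979, 0.3022, 0.0662]
eef_rot: [-180.0, 0.0, -81.6]
contact_force: [-0.0, -1.3, -0.7]
gripper_width: 0.0566
gripper_force: 15.0
time_s: 22.45
tcp_pos: [0.4979, 0.3021, 0.0654]
eef_rot: [-180.0, 0.0, -81.6]
contact_force: [0.9, 0.5, -0.7]
gripper_width: 0.057
gripper_force: 15.0
```

```bash
python3 -m crank '[[[0,0,0],[0,0,0.06],1],[[0,0,0],[0,0,0],1],[[0,0,0],[0,0,0],1]]'
```

```text
time_s: 22.75
tcp_pos: [0.4979, 0.3022, 0.0651]
eef_rot: [-180.0, 0.0, -81.6]
contact_force: [-2.0, -0.5, 5.5]
gripper_width: 0.0562
gripper_force: 15.0
```

```bash
python3 -m crank '[[[0,0,0],[0,0,0],0],[[0,0,0],[0,0,0],-0.4],[[0,0,0],[0,0,0],-0.7],[[0,0,0],[0,0,0],-0.7],[[0,0,0],[0,0,-1],-0.7],[[0,0,0],[0,0,-3],-0.7],[[0,0,0],[0,0,-4],-0.7],[[0,0,0],[0,0,-4],-1]]' >/dev/null
python3 -m crank '[[[0,0,0],[0,0,-2],-1],[[0,0,0],[-0,0,0],-1],[[0,0,0],[0,0,0],-1]]' >/dev/null; python3 d.py .5004 -.2524 .19 -82.25
python3 - <<'E'
from h import *
c=grab("scene");W=cloud(c)
m=(W[...,2]>.055)&(W[...,2]<.073)&(np.hypot(W[...,0]-.498,W[...,1]-.302)<.06);p=W[m]; print('box',cv2.minAreaRect(p[:,:2].astype(np.float32)),p.mean(0),p[:,2].max())
cv2.imwrite('pics/c5.png',cv2.resize(c["color"][110:310,130:430,::-1],None,fx=2.6,fy=2.6))
E
```

```text
t 23.85 tcp [0.4978 0.3022 0.2055] rpy [-1.7995e+02  7.0000e-02 -8.1650e+01] w 0.0875 j [ 50.5  13.8 -15.1  -0.  -61.  -42.1] F [ 0.  -0.1 -1. ]
shift cm in frame yaw -82.25 [54.99  7.22  1.55] fix wz 0.6 tilt fix [-0.05  0.07  0.6 ]
box ((0.4990065097808838, 0.3010298013687134), (0.06451579928398132, 0.08910311013460159), 7.099682807922363) [0.49975823 0.29808918 0.0616186 ] 0.07229879977599996
```

View pics/c5.png

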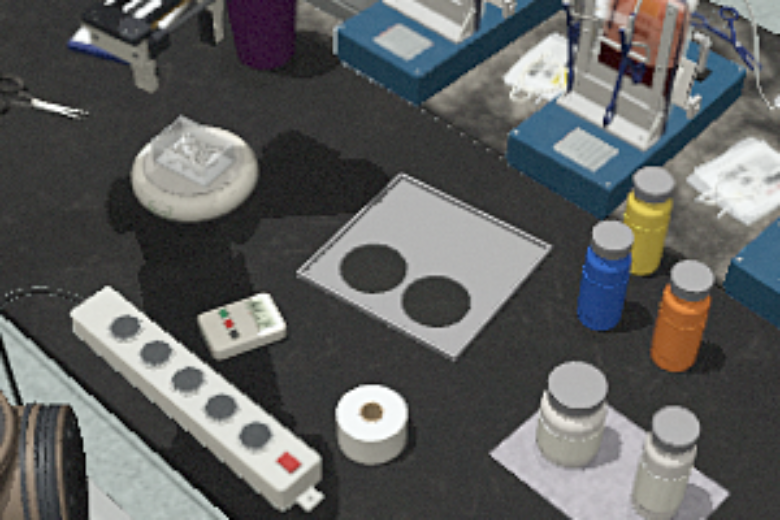

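Box sits level in mid-pan at (195,155); pads (373,268), (436,300) are clear, jars upright on the mat. I measure the pads while moving on.

```bash
python3 - <<'E'
from h import *
for n in("top","scene"):
    c=r.capture(n); W=cloud(c); hsv=cv2.cvtColor(c["color"],cv2.COLOR_RGB2HSV)
    near=(np.hypot(W[...,0]-.588,W[...,1]-.0156)<.10)
    reg=cv2.erode(near.astype(np.uint8),np.ones((3,3)))
    m=((hsv[...,2]<90)&(reg>0)).astype(np.uint8)*255
    K=np.array(c["intrinsics"]);T=np.array(c["world_from_camera"])
    for k in cv2.findContours(m,cv2.RETR_EXTERNAL,cv2.CHAIN_APPROX_NONE)[0]:
        if cv2.contourArea(k)<150: continue
        q=cv2.undistortPoints(k.astype(float),K,np.array([c["k1"],0,0,0,0.]))[:,0]
        d=np.c_[q,np.ones(len(q))]@T[:3,:3].T; p=T[:3,3]+d*((.004-T[2,3])/d[:,2])[:,None]
        print(n,[np.round(a,4) for a in cv2.minAreaRect(p[:,:2].astype(np.float32))[:2]], np.round(cv2.fitEllipse(p[:,:2].astype(np.float32))[0],4))
E
python3 -m crank '[[[0,0,0.6],[2,0.2,0],-1],[[0,0,0],[4,0.5,0],-1],[[0,0,0],[4.5,0.6,0],-1],[[0,0,0],[4.5,0.6,0],-1],[[0,0,0],[4.5,0.6,0],-1],[[0,0,0],[4.5,0.6,0],-1],[[0,0,0],[4.5,0.6,0],-1],[[0,0,0],[4.5,0.6,0],-1]]' >/dev/null
python3 -m crank '[[[0,0,0],[4.5,0.6,0],-1],[[0,0,0],[4.5,0.6,0],-1],[[0,0,0],[4.5,0.6,0],-1],[[0,0,0],[4.5,0.6,0],-1],[[0,0,0],[3,0.4,0],-1],[[0,0,0],[1,0.2,0],-1],[[0,0,0],[0,0,0],-1],[[0,0,0],[0,0,0],-1]]' >/dev/null
 python3 d.py .5004 -.2524 .0667 -82.25
```

```text
top [array([0.5421, 0.051 ]), array([0.0697, 0.0693])] [0.5419 0.0505]
top [array([ 0.5533, -0.0321]), array([0.0698, 0.0697])] [ 0.5534 -0.0319]
scene [array([ 0.5528, -0.0312]), array([0.0704, 0.0719])] [ 0.5535 -0.031 ]
scene [array([0.5411, 0.0527]), array([0.0715, 0.0697])] [0.5418 0.0525]
t 25.6 tcp [ 0.4993 -0.2525  0.2041] rpy [ 1.7994e+02  3.0000e-02 -8.2290e+01] w 0.088 j [ -6.8  11.9 -17.9  -0.  -60.3  14.5] F [-0.1 -0.2 -0.3]
shift cm in frame yaw -82.25 [ 0.   -0.11 13.74] fix wz -0.04 tilt fix [ 0.06  0.03 -0.04]
```

```bash
python3 -m crank '[[[0,0,0],[0,-0.1,2],-1],[[0,0,0],[0,0,3],-1],[[0,0,0],[0,0,3],-1],[[0,0,0],[0,0,2.5],-1],[[0,0,0],[0,0,2],-1],[[0,0,0],[0,0,0.8],-1],[[0,0,0],[0,0,0],-1],[[0,0,0],[0,0,0],-1]]' >/dev/null; python3 d.py .5004 -.2524 .0675 -82.25
```

```text
t 26.4 tcp [ 0.5016 -0.2522  0.0725] rpy [-1.7995e+02 -3.0000e-02 -8.2180e+01] w 0.0874 j [ -6.7  20.4 -26.3   0.  -43.3  14.5] F [ 0.1 -0.1  0.2]
shift cm in frame yaw -82.25 [0.   0.13 0.5 ] fix wz 0.07 tilt fix [-0.05 -0.03  0.07]
```

```bash
python3 -m crank '[[[0,0,0],[0,0.1,0.5],-1],[[0,0,0],[0,0,0],0],[[0,0,0],[0,0,0],1],[[0,0,0],[0,0,0],1],[[0,0,0],[0,0,0],1],[[0,0,0],[0,0,0],1],[[0,0,0],[0,0,0],1],[[0,0,0],[0,0,0],1]]' 20
python3 -m crank '[[[0,0,0],[0,0,-1],1],[[0,0,0],[0,0,-2],1],[[0,0,0],[0,0,-3],1],[[0,0,0],[0,0,-3],1],[[0,0,0],[0,0,-2],1],[[0,0,0],[0,0,-1],1],[[0,0,0],[0,0,0],1]]'
python3 d.py .541 .0515 .18 -82.25
```

```text
time_s: 27.2
tcp_pos: [0.5002, -0.2528, 0.067]
eef_rot: [-180.0, -0.0, -82.2]
contact_force: [-1.5, -0.5, 4.7]
gripper_width: 0.0635
gripper_force: 20.0
time_s: 27.9
tcp_pos: [0.5003, -0.2528, 0.1879]
eef_rot: [-179.9, -0.0, -82.2]
contact_force: [0.3, -0.2, -2.4]
gripper_width: 0.0634
gripper_force: 20.0
t 27.9 tcp [ 0.5003 -0.2528  0.1879] rpy [-1.7987e+02 -3.0000e-02 -8.2250e+01] w 0.0634 j [ -6.8  12.7 -19.2  -0.  -58.   14.6] F [ 0.3 -0.2 -2.4]
shift cm in frame yaw -82.25 [-29.6   -8.13   0.79] fix wz 0.0 tilt fix [-0.13 -0.03  0.  ]
```

```bash
python3 -m crank '[[[0,0,0],[-1.5,-0.4,0],1],[[0,0,0],[-3,-0.8,0],1],[[0,0,0],[-4,-1.1,0],1],[[0,0,0],[-4,-1.1,0],1],[[0,0,0],[-4,-1.1,0],1],[[0,0,0],[-4,-1.1,0],1],[[0,0,0],[-4,-1.1,0],1],[[0,0,0],[-3,-0.8,0],1]]' >/dev/null
python3 -m crank '[[[0,0,0],[-1.6,-0.5,0],1],[[0,0,0],[-0.5,-0.1,1],1],[[0,0,0],[0,0,2.5],1],[[0,0,0],[0,0,2.5],1],[[0,0,0],[0,0,2],1],[[0,0,0],[0,0,1],1],[[0,0,0],[0,0,0],1],[[0,0,0],[0,0,0],1]]' >/dev/null;python3 d.py .541 .0515 .068 -82.25
```

```text
t 29.5 tcp [0.5404 0.0511 0.0969] rpy [ 1.800e+02 -2.000e-02 -8.226e+01] w 0.0633 j [ 26.1  17.  -27.3   0.  -45.7 -18.4] F [ 0.2 -0.3 -1.9]
shift cm in frame yaw -82.25 [-0.03 -0.06  2.89] fix wz -0.01 tilt fix [ 0.   -0.02 -0.01]
```

```bash
python3 -m crank '[[[0,0,0],[0,0,1],1],[[0,0,0],[0,0,0.9],1],[[0,0,0],[0,0,0.5],1],[[0,0,0],[0,0,0.2],1],[[0,0,0],[0,0,0.15],1],[[0,0,0],[0,0,0],1],[[0,0,0],[0,0,0],1]]'; python3 d.py .541 .0515 .068 -82.25
```

```text
time_s: 30.2
tcp_pos: [0.5404, 0.0516, 0.0694]
eef_rot: [-180.0, 0.0, -82.2]
contact_force: [0.6, 0.5, -2.1]
gripper_width: 0.0638
gripper_force: 20.0
t 30.2 tcp [0.5404 0.0516 0.0694] rpy [-179.98    0.    -82.24] w 0.0638 j [ 26.1  19.2 -28.8   0.  -42.  -18.4] F [ 0.6  0.5 -2.1]
shift cm in frame yaw -82.25 [ 0.02 -0.06  0.14] fix wz 0.01 tilt fix [-0.02  0.    0.01]
```

```bash
python3 -m crank '[[[0,0,0],[0,-0.05,0.07],1],[[0,0,0],[0,0,0.07],1],[[0,0,0],[0,0,0],1],[[0,0,0],[0,0,0],1]]'
```

```text
time_s: 30.6
tcp_pos: [0.541, 0.0517, 0.068]
eef_rot: [-180.0, 0.0, -82.2]
contact_force: [-0.5, -0.2, 0.3]
gripper_width: 0.0635
gripper_force: 20.0
```

```bash
python3 -m crank '[[[0,0,0],[0,0,0],0.4],[[0,0,0],[0,0,0],-0.3],[[0,0,0],[0,0,0],-1],[[0,0,0],[0,0,0],-1],[[0,0,0],[0,0,-1],-1],[[0,0,0],[0,0,-3],-1],[[0,0,0],[0,0,-4],-1],[[0,0,0],[0,0,-4],-1]]' >/dev/null
python3 -m crank '[[[0,0,0],[0,0,-2],-1],[[0,0,0],[0,0,0],-1],[[0,0,0],[0,0,0],-1]]' >/dev/null;python3 d.py .503 -.358 .2 -82.25
```

```text
t 31.7 tcp [0.5406 0.0516 0.2086] rpy [-1.7993e+02  4.0000e-02 -8.2250e+01] w 0.0879 j [ 26.1  10.  -19.6  -0.  -60.2 -18.4] F [ 0.3  0.2 -0.7]
shift cm in frame yaw -82.25 [40.08  9.25  0.86] fix wz -0.0 tilt fix [-0.07  0.04 -0.  ]
```

```bash
python3 -m crank '[[[0,0,0],[2,0.5,0],-1],[[0,0,0],[4.5,1,0],-1],[[0,0,0],[4.5,1,0],-1],[[0,0,0],[4.5,1.1,0],-1],[[0,0,0],[4.5,1,0],-1],[[0,0,0],[4.5,1.1,0],-1],[[0,0,0],[4.5,1,0],-1],[[0,0,0],[4.5,1.1,0],-1]]' >/dev/null
python3 -m crank '[[[0,0,0],[4,0.9,0],-1],[[0,0,0],[2.6,0.6,0],-1],[[0,0,0],[0,0,0],-1],[[0,0,0],[0,0,0],-1],[[0,0,0],[0,0,0],-1]]' >/dev/null;python3 d.py .503 -.358 .0897 -82.25
```

```text
t 33.0 tcp [ 0.5024 -0.3576  0.207 ] rpy [ 1.7993e+02  5.0000e-02 -8.2220e+01] w 0.0875 j [-17.3  17.  -10.6  -0.  -62.6  25.1] F [-0.5  0.1 -0. ]
shift cm in frame yaw -82.25 [ 0.05 -0.06 11.73] fix wz 0.03 tilt fix [0.07 0.05 0.03]
```

```bash
python3 -m crank '[[[0,0,0],[0,0,2],-1],[[0,0,0],[0,0,3],-1],[[0,0,0],[0,0,3],-1],[[0,0,0],[0,0,2],-1],[[0,0,0],[0,0,1],-1],[[0,0,0],[0,0,0.4],-1],[[0,0,0],[0,0,0],-1],[[0,0,0],[0,0,0],-1]]' >/dev/null; python3 d.py .503 -.358 .0897 -82.25
```

```text
t 33.8 tcp [ 0.5035 -0.3584  0.0949] rpy [-1.7991e+02 -5.0000e-02 -8.2210e+01] w 0.0871 j [-17.4  23.2 -17.8   0.  -48.9  25.1] F [0.  0.2 0.7]
shift cm in frame yaw -82.25 [-0.04  0.05  0.52] fix wz 0.04 tilt fix [-0.09 -0.05  0.04]
```

```bash
python3 -m crank '[[[0,0,0],[0,0.05,0.45],-1],[[0,0,0],[0,0,0],0],[[0,0,0],[0,0,0],1],[[0,0,0],[0,0,0],1],[[0,0,0],[0,0,0],1],[[0,0,0],[0,0,0],1],[[0,0,0],[0,0,0],1],[[0,0,0],[0,0,0],1]]' 20
python3 -m crank '[[[0,0,0],[0,0,-1],1],[[0,0,0],[0,0,-2],1],[[0,0,0],[0,0,-3],1],[[0,0,0],[0,0,-3],1],[[0,0,0],[0,0,-2],1],[[0,0,0],[0,0,-1],1],[[0,0,0],[0,0,0],1]]'
python3 d.py .5522 -.032 .2 -82.25
```

```text
time_s: 34.6
tcp_pos: [0.5023, -0.3584, 0.0893]
eef_rot: [-180.0, -0.0, -82.2]
contact_force: [-1.1, 0.4, 1.1]
gripper_width: 0.0475
gripper_force: 20.0
time_s: 35.3
tcp_pos: [0.5027, -0.3585, 0.2108]
eef_rot: [-179.9, -0.1, -82.2]
contact_force: [0.4, 0.6, -1.4]
gripper_width: 0.0476
gripper_force: 20.0
t 35.3 tcp [ 0.5027 -0.3585  0.2108] rpy [-1.7987e+02 -7.0000e-02 -8.2240e+01] w 0.0476 j [-17.4  16.7 -10.3   0.  -62.8  25.2] F [ 0.4  0.6 -1.4]
shift cm in frame yaw -82.25 [-31.69  -9.31   1.08] fix wz 0.01 tilt fix [-0.13 -0.07  0.01]
```

```bash
python3 -m crank '[[[0,0,0],[-1.5,-0.4,0],1],[[0,0,0],[-3,-0.9,0],1],[[0,0,0],[-4,-1.2,0],1],[[0,0,0],[-4,-1.2,0],1],[[0,0,0],[-4,-1.2,0],1],[[0,0,0],[-4,-1.2,0],1],[[0,0,0],[-4,-1.2,0],1],[[0,0,0],[-3,-0.9,0],1]]' >/dev/null
python3 -m crank '[[[0,0,0],[-2.7,-0.7,0],1],[[0,0,0],[-1,-0.3,0],1],[[0,0,0],[-0.5,-0.1,2],1],[[0,0,0],[0,0,2.5],1],[[0,0,0],[0,0,2.5],1],[[0,0,0],[0,0,1.5],1],[[0,0,0],[0,0,0],1],[[0,0,0],[0,0,0],1]]' >/dev/null;python3 d.py .5522 -.032 .0903 -82.25
```

```text
t 36.9 tcp [ 0.5512 -0.0319  0.1239] rpy [ 1.7991e+02 -3.0000e-02 -8.2240e+01] w 0.0476 j [ 17.   15.9 -24.5   0.  -49.7  -9.3] F [ 0.8 -1.3 -1.3]
shift cm in frame yaw -82.25 [ 0.02 -0.1   3.36] fix wz 0.01 tilt fix [ 0.09 -0.03  0.01]
```

```bash
python3 -m crank '[[[0,0,0],[0,-0.1,1.2],1],[[0,0,0],[0,0,1],1],[[0,0,0],[0,0,0.5],1],[[0,0,0],[0,0,0.3],1],[[0,0,0],[0,0,0.15],1],[[0,0,0],[0,0,0],1],[[0,0,0],[0,0,0],1]]'; python3 d.py .5522 -.032 .0903 -82.25
```

```text
time_s: 37.6
tcp_pos: [0.5528, -0.0316, 0.0931]
eef_rot: [-180.0, -0.0, -82.2]
contact_force: [0.2, -0.2, -0.8]
gripper_width: 0.0478
gripper_force: 20.0
t 37.6 tcp [ 0.5528 -0.0316  0.0931] rpy [-179.97   -0.    -82.24] w 0.0478 j [ 17.   18.2 -26.2   0.  -45.6  -9.2] F [ 0.2 -0.2 -0.8]
shift cm in frame yaw -82.25 [0.03 0.06 0.28] fix wz 0.01 tilt fix [-0.03 -0.    0.01]
```

```bash
python3 -m crank '[[[0,0,0],[0,0.03,0.15],1],[[0,0,0],[0,0,0.1],1],[[0,0,0],[0,0,0.03],1],[[0,0,0],[0,0,0],1],[[0,0,0],[0,0,0],1]]'
```

```text
time_s: 38.1
tcp_pos: [0.5524, -0.0316, 0.0903]
eef_rot: [-180.0, -0.0, -82.2]
contact_force: [-0.9, -0.9, 1.9]
gripper_width: 0.0478
gripper_force: 20.0
```

Contact; release, rise and back away, then check.

```bash
python3 -m crank '[[[0,0,0],[0,0,0],0.4],[[0,0,0],[0,0,0],-0.3],[[0,0,0],[0,0,0],-1],[[0,0,0],[0,0,0],-1],[[0,0,0],[0,0,-1],-1],[[0,0,0],[0,0,-3],-1],[[0,0,0],[0,0,-4],-1],[[0,0,0],[0,0,-4],-1]]' >/dev/null
python3 -m crank '[[[0,0,0],[3,0,-1],-1],[[0,0,0],[4,0,0],-1],[[0,0,0],[4,0,0],-1],[[0,0,0],[4,0,0],-1],[[0,0,0],[4,0,0],-1],[[0,0,0],[3,0,0],-1],[[0,0,0],[0,0,0],-1],[[0,0,0],[0,0,0],-1]]'
python3 - <<'E' 2>/dev/null
from h import *
for n in("top","scene"):
    c=grab(n);W=cloud(c)
    for nm,x,y,h in(("tall",.5525,-.032,.129),("squat",.541,.0515,.099),("roll",.377,-.104,.041)):
        m=(abs(W[...,2]-h)<.006)&(np.hypot(W[...,0]-x,W[...,1]-y)<.045);p=W[m]
        print(n,nm,len(p),np.round(cv2.minEnclosingCircle(p[:,:2].astype(np.float32))[0],4),p.mean(0).round(4) if len(p) else'')
cv2.imwrite('pics/c6.png',cv2.resize(c["color"][110:310,130:430,::-1],None,fx=2.6,fy=2.6))
E
```

```text
time_s: 39.7
tcp_pos: [0.5817, -0.2503, 0.2201]
eef_rot: [180.0, 0.0, -82.3]
contact_force: [0.2, -0.1, 0.6]
gripper_width: 0.0878
gripper_force: 0.0
top tall 61 [ 0.5528 -0.0202] [ 0.5527 -0.0174  0.1294]
top squat 420 [0.541  0.0518] [0.5407 0.0522 0.0993]
top roll 0 [0. 0.] 
scene tall 173 [ 0.5525 -0.0316] [ 0.5499 -0.0336  0.1294]
scene squat 256 [0.5411 0.0503] [0.5382 0.0501 0.0998]
scene roll 453 [ 0.3752 -0.1044] [ 0.3738 -0.1046  0.0405]
```

View pics/c6.png

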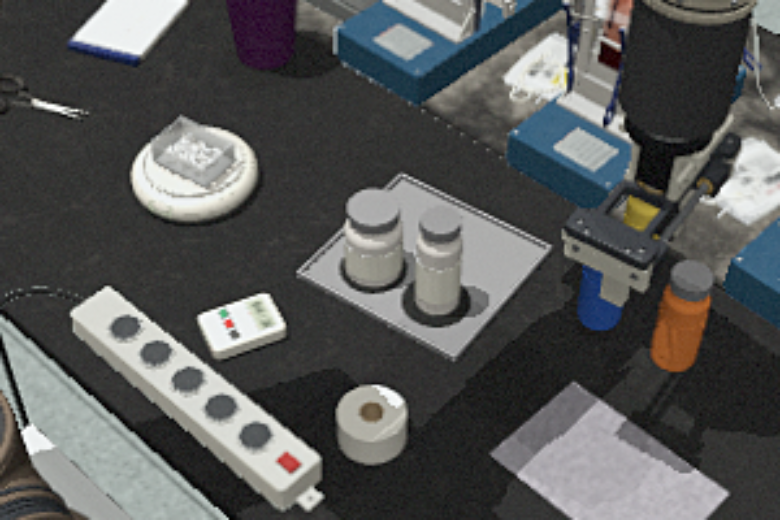

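Both jars stand centred on their pads ((373,240), (440,265)). The box is on mid-pan (195,152), and the roll and timer are untouched.

```bash
python3 -c "
from plant import r
print(r.close_job())"
```

```text
the job is handed in; nothing more can be done
None
```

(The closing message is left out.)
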